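# Draw the green glass chunks from the lane feeder

### The arm

A 6-joint arm with a two-finger parallel gripper is mounted at the origin on a cart in front of the work surface, level with it; the furniture and walls round the work are solid. World frame = base frame: x ahead of the robot, y to its left, z up, the work surface at z = 0. Lengths are in mm, angles in degrees, forces in N, time in s.
With the tool pointing down it reaches from about 300 to 850 mm from the base axis. Payload 4.2 kg.
Tool frame: the origin (TCP) lies on the centre line of the jaws, within the pads' length; the fingertips stand 14 mm ahead of it and the grasp point (between the pads) lies 5 mm behind it; z points along the fingers, y is the line along which they close (so a half turn about z gives the same grasp; the last joint's range is limited). The gripper opens to 91 mm and grips with 3 to 60 N. Pads are 32 mm wide; open, the fingers measure 118 mm over their backs; the gripper's body (76 mm by 178 mm) begins 60 mm behind the grasp point.
Start: joints at [76.089, 18.312, 89.639, -0, 72.044, -1.146], TCP at [127.053, 560.802, 227.976] pointing down, gripper open.
Joint ranges: [-177.97, 177.97], [-48.28, 115.42], [12.27, 149.76], [-77.06, 257.06], [2.81, 150.46], [-146.56, 146.56]. Speed limits (degrees/s): [147.25, 147.25, 180, 180, 180, 180].

### API

Orientations are given as [roll, pitch, yaw] about the fixed x, y, z axes, in that order (R = Rz(yaw) Ry(pitch) Rx(roll)).
In Python, from workcell import env gives the robot as it stands.
- The arm moves only by the tool arm_command, never from a script. Its argument "motion" is a list of rows, each an object with "offset": the shift along the tool's x, y, z in m, a list of three; "spin": the turn about the tool's z in rad. In form: [{"offset": [tx, ty, tz], "spin": spin}, ...]. A call has 1 to 5 rows; each row shifts and turns the commanded pose from where the row before left it, along the tool's axes as they then stand; what a row does not reach is not made up. A row lasts 1/8 s, in which the tool goes at most 62.5 mm and 10.7 degrees, less where a joint would pass 70% of its speed; a pose out of reach is approached as far as the arm can. A call with a gripper value outside its range is refused whole. "jaw" is the finger opening in m, from 0 to 0.0912, set as the call begins (left out, the last holds). The fingers move at their own pace and stop on an object; "newtons" is the grip in N (left out, the last holds). Time passes only in rows, so rows that do not move let the fingers close. It gives the time, the measured TCP pose, the force, the opening and the grip force at its end, in the units of the state.
- env.state(): the state, without advancing time (a new reading comes with each control period).
- env.grab_frame(name): name is "scene" or "side" or "wrist"; returns (picture, depth): 480x640x3 uint8, blue, green, red; 480x640 float32, mm along the optical axis (not along the pixel's ray), 0 where there is no reading.
- env.camera_model(name): a dict with "fx", "fy", "cx", "cy" (pixels), "k1" (the pictures are not rectified: a ray, as slopes to the right and down, at radius r is drawn at 1 + k1 r^2 times it, then the intrinsics apply), "eye" and "rotation" of the camera in the world; the wrist camera has in their place "hand_eye" (4x4, takes a point from camera to tool coordinates, whose origin is the TCP and whose axes are the flange's). Camera axes: x right, y down, z forward; pixel columns grow to the right and rows downward; lengths in mm; the calibration is good to about 2 mm. A picture is of the moment at which its call begins: read the wrist's pose just before it. camera_model takes no time and is no camera call.
- env.job_done(): hands the job in; it is judged then, once.
Trained networks look in the newest picture that a camera, given by its name, has taken for a name from the list of things; names that differ only in an ending like _2 or _b are one class to them, and where a whole thing is asked for, a point or a joint stands for the part that bears it (a point fixed in the world has none). Each returns a list of dicts, best first, with "score" (0 to 1); they miss things now and then, are a little off and sometimes report something else, mostly with a low value. They report only what shows in the picture. A call takes as long as a camera call.
- env.boxes_of(camera, target): "bbox" ([left, top, right, bottom] in pixels, round what is visible of it).
- env.pinpoint(camera, target): "location" ([column, row] in pixels: a listed point, or the origin of a listed thing).
The state is a dict: "time_s": time; "qpos": joint angles; "qvel": joint speeds; "effort": joint torques, N m; "ee_pos": TCP position; "ee_rot": TCP orientation; "force": force on the tool from outside, world axes, zero at the start; "torque": the same for the moment, N m; "gripper_width": finger opening in mm; "gripper_force": force on a finger pad.
Only numpy, scipy, OpenCV 4.12 (cv2) and the standard library are available. Lean on these libraries where they do the work, as an engineer would, in place of code of your own. Each camera call takes 0.05 s, during which the arm holds its last target. There are 200 camera calls.

### The job

Draw the green glass chunks from the feeder: lift the red release bar, slide the carriage until its window is in front of the green lane, and let the bar drop into that notch. Then take the pan by its handle, hold it up under the window and press the yellow paddle back with the pan's front edge so that all three green chunks slide down into the held pan. Set the pan with the chunks down gently in the middle of the cork mat and let go; keep the other colours in their lanes and leave the things around where they are.

Things in the scene. Friction and masses are not known exactly. Their poses are not given: they have to be found in the camera images.
- feeder: blue bench feeder, 160 mm wide, 250 tall; three lanes slope 24 degrees down to the front. Origin on the bench below the middle of the lane mouths; x points level to the back, y left, z up. A carriage with a long shutter closes the mouths. Below height 105 the space back to x = +75 is open for the pan. A clear visor 200 wide roofs the front: x -28 to -116, height 190 down to 165
- carriage (a joint): position of the aluminium carriage along the feeder's y (m), + is left; range -0.028 to 0.068. The rail has notches at -0.02, 0, 0.02, 0.04, 0.06: one at each lane and one between each two lanes. Starts at 0, latched between the right and the middle lane, where nothing can pass. Locked while the release bar is down; slides with under 3 N while it is up
- release_bar (a joint): lift of the spring release bar (m): 0 = down, its pin in a notch; from 0.0125 the carriage is free; 0.018 = end of travel. Its spring pushes down with 5 to 8 N. When let go, the pin drops between the round-topped teeth into the nearest notch and pulls the carriage there if it is within about 4 mm
- bar_grip (a point): centre of the red release bar on top of the carriage: 86 mm long along the feeder's y, 14 mm thick in x and z, at height 247 when down; moves with the carriage. Guide posts enter it from below 30 mm either side of the centre, so take the middle 45 mm. Nothing else in front of or behind it above height 221
- outlet (a point): middle of the carriage's only window (36 mm wide), at the lane mouths' height, 10 mm over the lane floor; moves with the carriage
- gate (a joint): angle of the gate (rad): 0 = shut by its spring (a steel blade closes the window), from 0.6 fully open, limit 0.80. Blade and paddle are one bell crank pivoted 50 mm behind the window at height 127: pushing the paddle back drops the blade below the lane floor
- paddle (a point): front of the yellow push paddle, 40 mm wide, hanging under the window, moves with the carriage. At rest upright from height 56 to 116, its face at feeder x = -8 mm (nylon foot -10). A pan rim at height 69 to 82 opens the gate fully when pushed to x = +22 to +28; 1 to 3 N, slippery; a higher rim would jam the chunks. Springs back when the pan leaves
- green_mouth (a point): middle of the mouth of the lane with the green chunks, 10 mm over its floor (floor height 125); the outlet must coincide with it. Lanes are 40 mm apart in any order. The chunks leave the window slowly and fall within 90 mm in front of it; one that comes to lean on the open gate drops in as the pan is drawn back slowly
- pan: aluminium catch pan, outside 124 (x) x 104 (y) mm, walls 3 mm, 46 mm high at the front (+x) and sides, 62 mm at the back; 0.12 to 0.2 kg. Origin under the middle of its floor; x points to its front, z up. A black handle rises from the back wall and leans back 35 degrees from vertical
- pan_grip (a point): point on the handle's axis to grip, at x = -99.5, z = 101 mm in the pan's frame. The handle runs along the pan's direction (-0.574, 0, 0.819); 14 mm thick in the pan's y, 26 mm the other way; the black part runs from 46 mm below this point to 28 mm beyond it
- cork_mat: square cork mat, 180 x 180 x 4 mm, fixed to the bench; origin under its middle
- green_1: green glass chunk 46x28x20 mm, 50 g, slippery; origin at its middle; number 1 from the mouth of its lane
- green_2: green glass chunk 46x28x20 mm, 50 g, slippery; origin at its middle; number 2 from the mouth of its lane
- green_3: green glass chunk 46x28x20 mm, 50 g, slippery; origin at its middle; number 3 from the mouth of its lane
- amber_1: amber glass chunk of the same size, to stay in its lane; origin at its middle
- amber_2: amber glass chunk of the same size, to stay in its lane; origin at its middle
- blue_1: blue glass chunk of the same size, to stay in its lane; origin at its middle
- blue_2: blue glass chunk of the same size, to stay in its lane; origin at its middle
- scrap_jar: clear jar, 52 dia x 75 tall, black lid; bystander behind the work; origin under its middle
- layout_block: pale wooden block 38x85x24; bystander at the bench's front edge; origin under its middle
- solder_spool: reel of solder, 55 dia x 43; bystander; origin under its middle
- brush_jar: open jar with brushes, 57 dia x 131 tall; bystander behind the work; origin under its middle
- tape_measure: yellow tape measure 33x67x50; bystander; origin under its middle
- running_pliers: red-handled pliers lying flat, 63x178x13; bystander; origin under its middle

How it is judged:
By the outcome, as a careful person would: the job done as asked, in the order asked, and still so for the second after the job is handed in, with the robot touching nothing.
It also fails if it takes over 67 s, if anything falls off the work surface, if the arm or the gripper's body presses on something with over 40 N, if the wrist force passes 120 N, or if a joint passes its speed limit or range.

## Working session

There is one attempt and no reset: what is moved stays moved. The work goes in short steps, Python scripts to look and compute and a tool call to move; the robot and the scene stay as the last step left them, time stands still between calls to the robot, and variables do not carry over. Pictures are saved under pics/ and viewed, at most 10 in all, crops included, and the job is handed in when it is done.

Besides the shell and the picture viewer there is one more tool, called after "Request:" as name(argument=value, ...), one argument or row to a line, values as JSON. arm_command: Moves the arm, as the interface text tells. Its arguments: {"type":"object","properties":{"motion":{"type":"array"},"jaw":{"type":"number"},"newtons":{"type":"number"}},"required":["motion"]}

```bash
ls; mkdir -p pics; cat > h.py <<'E'
import numpy as np, cv2
from scipy.spatial.transform import Rotation as Ro
from workcell import env
def cam(name):
    m=env.camera_model(name)
    if name=='wrist':
        s=env.state(); T=np.array(m['hand_eye'],float)
        R=Ro.from_euler('xyz',s['ee_rot'],degrees=True).as_matrix()
        return m,R@T[:3,:3],R@T[:3,3]+np.array(s['ee_pos'])
    return m,np.array(m['rotation']),np.array(m['eye'])
def ray(c,px):
    m,R,e=c
    K=np.array([[m['fx'],0,m['cx']],[0,m['fy'],m['cy']],[0,0,1.]])
    p=cv2.undistortPoints(np.array([[px]],float),K,np.array([m['k1'],0,0,0.]))[0,0]
    return e,R@np.array([p[0],p[1],1.])
def at(c,px,d):
    e,v=ray(c,px); return e+v*d
def atz(c,px,z):
    e,v=ray(c,px); return e+v*(z-e[2])/v[2]
def tri(rays):
    A=np.zeros((3,3));b=np.zeros(3)
    for e,v in rays:
        v=v/np.linalg.norm(v);P=np.eye(3)-np.outer(v,v);A+=P;b+=P@e
    x=np.linalg.solve(A,b)
    return x,[np.linalg.norm(np.cross(x-e,v/np.linalg.norm(v))) for e,v in rays]
E
cat > a.py <<'E'
from h import *
np.set_printoptions(precision=1,suppress=True)
ims={}
C={}
for n in ['scene','side','wrist']:
    C[n]=cam(n); im,d=env.grab_frame(n); ims[n]=(im,d); cv2.imwrite(f'pics/{n}0.png',im)
    print(n,C[n][2],C[n][1][:,2])
print(env.state())
for t in ['bar_grip','outlet','paddle','green_mouth','pan','pan_grip','cork_mat','feeder']:
    rs=[]
    for n in ['scene','side','wrist']:
        r=env.pinpoint(n,t)
        if r and r[0]['score']>.3:
            p=r[0]['location'];u,v=[int(round(q)) for q in p]
            d=ims[n][1][min(max(v,0),479),min(max(u,0),639)]
            print(t,n,np.array(p),r[0]['score'],'depthpt',at(C[n],p,d))
            rs.append(ray(C[n],p))
    if len(rs)>1: print('  TRI',*tri(rs))
E
python3 a.py
```

```text
picsTraceback (most recent call last):
  File "a.py", line 7, in <module>
    print(n,C[n][2],C[n][1][:,2])
                    ~~~~~~~^^^^^
IndexError: too many indices for array: array is 1-dimensional, but 2 were indexed
```

```bash
python3 -c "
from workcell import env
print(env.camera_model('scene'),env.camera_model('wrist'))
print(env.state())"
```

```text
{'fx': 537.2369909165012, 'fy': 537.2369909165012, 'cx': 320.1700536853873, 'cy': 240.19721138937962, 'k1': -0.0657832407961269, 'eye': array([ 342.590111  , 1516.12702919, 1315.69978676]), 'rotation': array([-129.16119634,   -0.42644104, -170.82275589])} {'fx': 377.52998549434585, 'fy': 377.52998549434585, 'cx': 318.68104599071637, 'cy': 242.8262489208366, 'k1': -0.030898849337204777, 'hand_eye': array([[-1.43534670e-04, -9.67805437e-01, -2.51699454e-01,
         7.11616164e+01],
       [ 9.99999989e-01, -1.50823422e-04,  9.66652670e-06,
         5.57038292e-01],
       [-4.73174901e-05, -2.51699450e-01,  9.67805448e-01,
        -1.57484066e+02],
       [ 0.00000000e+00,  0.00000000e+00,  0.00000000e+00,
         1.00000000e+00]])}
{'time_s': 0.05, 'qpos': array([ 7.60904352e+01,  1.83499825e+01,  8.97066033e+01, -1.08944993e-04,
        7.20423435e+01, -1.14613407e+00]), 'qvel': array([-0.02563514, -0.15031083, -0.14534666, -0.04988206, -0.01905677,
        0.06750131]), 'effort': array([ 1.25256302e-03, -4.13720012e+01, -2.32785648e+01,  7.32715521e-02,
        4.18284733e-02, -3.87836280e-05]), 'ee_pos': array([126.91968882, 560.32826449, 227.13553902]), 'ee_rot': array([-1.79901088e+02, -1.87527282e-03,  1.67236601e+02]), 'force': array([ 0.4971783 , -0.08207668, -0.26650132]), 'torque': array([ 0.01306727,  0.05131618, -0.02870266]), 'gripper_force': 0.0, 'gripper_width': 91.1873870091311}
```

```bash
sed -i "s/return m,np.array(m\['rotation'\])/return m,Ro.from_euler('xyz',m['rotation'],degrees=True).as_matrix()/" h.py; python3 a.py
python3 -c "
import cv2,numpy as np
a=[cv2.imread(f'pics/{n}0.png') for n in ['scene','side']]
b=cv2.imread('pics/wrist0.png')
cv2.imwrite('pics/m0.png',cv2.resize(np.vstack([np.hstack(a),np.hstack([b,b*0])]),(800,600),interpolation=cv2.INTER_AREA))"
```

```text
scene [ 342.6 1516.1 1315.7] [ 0.1 -0.8 -0.6]
side [-781.5  410.8  797.4] [ 0.9 -0.2 -0.4]
wrist [ 57.8 576.9 384.8] [ 0.2 -0.1 -1. ]
{'time_s': 0.2, 'qpos': array([76.1, 18.3, 89.7,  0. , 72. , -1.1]), 'qvel': array([-0. , -0.1, -0.2, -0.1,  0.1, -0. ]), 'effort': array([ -0. , -41.2, -23.2,   0.1,   0. ,  -0. ]), 'ee_pos': array([127. , 560.5, 227.5]), 'ee_rot': array([-179.9,   -0. ,  167.2]), 'force': array([ 0.8, -0.2, -1. ]), 'torque': array([-0., -0.,  0.]), 'gripper_force': 0.0, 'gripper_width': 91.40271390700686}
bar_grip scene [302.1 252.3] 0.69 depthpt [588.9 288.2 248.3]
bar_grip side [267.1 218.9] 0.47 depthpt [572.8 283.5 255.5]
  TRI [590.2 283.2 246.7] [np.float64(2.1775238388107527), np.float64(2.177523838810751)]
outlet scene [303.1 276.9] 0.59 depthpt [586.5 291.4 148.7]
outlet side [269.4 255.9] 0.79 depthpt [463.2 293.7 196.4]
  TRI [588.4 281.1 137.1] [np.float64(1.3504926309663567), np.float64(1.3504926309666039)]
paddle side [312.  328.9] 0.61 depthpt [384.1 201.1   8.8]
green_mouth scene [298.  280.1] 0.78 depthpt [597.2 320.1 159.9]
pan scene [322.7 258. ] 0.93 depthpt [534.4 224.5 178.4]
pan side [358.3 288.4] 0.97 depthpt [514.   38.8  38.9]
  TRI [564.4  25.8   7. ] [np.float64(2.7362925462989707), np.float64(2.7362925462991363)]
pan_grip scene [338.6 225.1] 0.73 depthpt [517.9 -53.2 103.8]
cork_mat scene [345.7 212. ] 0.95 depthpt [ 515.1 -274.3    4.9]
cork_mat side [464.2 286.1] 0.75 depthpt [ 511.7 -297.9    3.1]
  TRI [ 518.1 -298.7   -6. ] [np.float64(5.674120343043336), np.float64(5.6741203430430565)]
feeder scene [308.8 309.1] 0.75 depthpt [542.1 437.3 160.6]
```

View pics/m0.png

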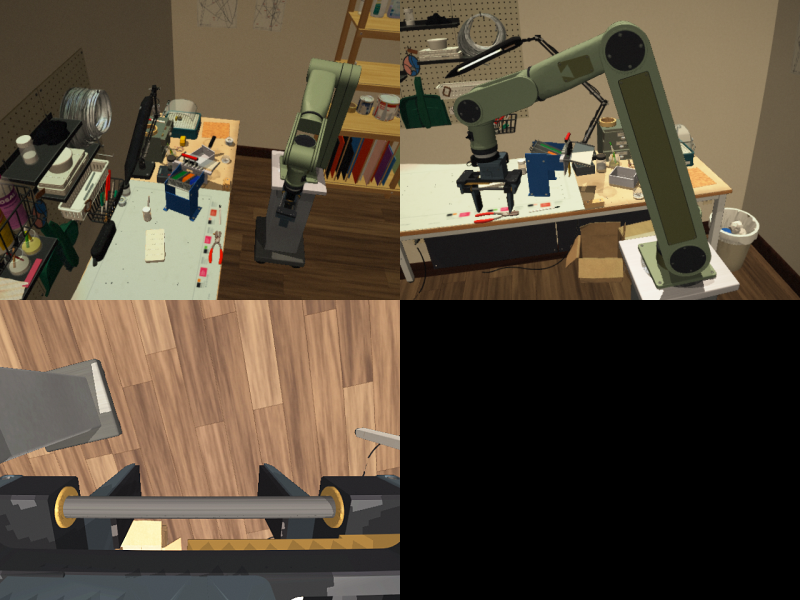

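```bash
python3 -c "
import cv2,numpy as np
a=cv2.imread('pics/scene0.png')[195:345,230:400]
b=cv2.imread('pics/side0.png')[205:345,200:520]
cv2.imwrite('pics/c0.png',np.vstack([cv2.resize(np.hstack([a[:140],a[:140]*0])[:,:320],(640,280)),cv2.resize(b,(640,280))]) if 0 else cv2.copyMakeBorder(cv2.resize(a,(340,300),interpolation=2),0,0,0,460,0))
x=cv2.imread('pics/c0.png'); y=cv2.resize(b,(640,280),interpolation=2)
z=np.zeros((600,800,3),np.uint8); z[:300,:340]=x[:,:340]; z[310:590,:640]=y
cv2.imwrite('pics/c0.png',z)
"
```

```text
(no output)
```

View pics/c0.png

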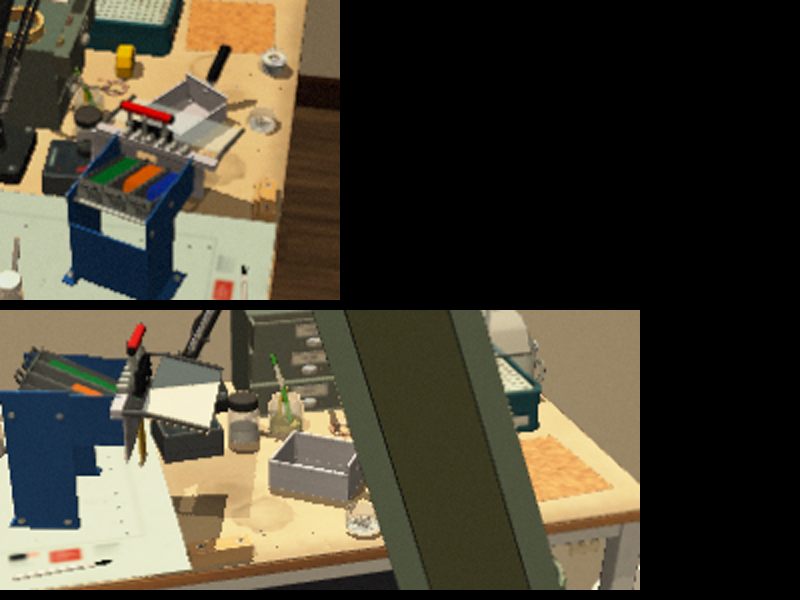

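Request:
arm_command(
  motion=[
    {"offset": [-0.042, -0.023, -0.016], "spin": 0},
    {"offset": [-0.042, -0.023, -0.016], "spin": 0},
    {"offset": [-0.042, -0.023, -0.016], "spin": 0},
    {"offset": [-0.042, -0.023, -0.016], "spin": 0},
    {"offset": [-0.042, -0.023, -0.016], "spin": 0},
  ],
)

```text
time_s: 2.02
ee_pos: [307.5, 401.1, 308.6]
ee_rot: [180.0, 0.0, 167.2]
force: [0.7, 0.8, 0.1]
gripper_width: 90.7
gripper_force: 0.0
```

Request:
arm_command(
  motion=[
    {"offset": [-0.042, -0.023, -0.016], "spin": 0},
    {"offset": [-0.042, -0.023, -0.016], "spin": 0},
    {"offset": [-0.042, -0.023, -0.016], "spin": 0},
    {"offset": [-0.042, -0.023, -0.016], "spin": 0},
    {"offset": [-0.042, -0.023, -0.016], "spin": 0},
  ],
)

```text
time_s: 2.65
ee_pos: [486.8, 242.5, 388.6]
ee_rot: [180.0, 0.0, 167.2]
force: [0.8, 1.2, -0.2]
gripper_width: 90.9
gripper_force: 0.0
```

Request:
arm_command(
  motion=[
    {"offset": [-0.042, -0.023, -0.016], "spin": 0},
    {"offset": [-0.042, -0.023, -0.016], "spin": 0},
    {"offset": [0, 0, 0], "spin": -0.11},
    {"offset": [0, 0, 0], "spin": -0.11},
    {"offset": [0, 0, 0], "spin": 0},
  ],
)

```text
time_s: 3.28
ee_pos: [557.7, 180.1, 419.8]
ee_rot: [180.0, -0.0, 179.7]
force: [0.2, -0.4, -0.0]
gripper_width: 91.1
gripper_force: 0.0
```

```bash
cat > b.py <<'E'
from h import *
import sys
np.set_printoptions(precision=1,suppress=True)
tag=sys.argv[1]
C={};I={}
for n in ['scene','wrist']:
    C[n]=cam(n); I[n]=env.grab_frame(n); cv2.imwrite(f'pics/{n}{tag}.png',I[n][0])
print(env.state()['time_s'],env.state()['ee_pos'],env.state()['ee_rot'])
for t in sys.argv[2:]:
    rs=[]
    for n in ['scene','wrist']:
        r=env.pinpoint(n,t)
        if r and r[0]['score']>.3:
            p=r[0]['location'];u,v=[int(round(q)) for q in p]
            d=np.median(I[n][1][max(v-1,0):v+2,max(u-1,0):u+2]) if 0<=u<640 and 0<=v<480 else 0
            print(t,n,np.array(p),round(r[0]['score'],2),'depthpt',at(C[n],p,d))
            rs.append(ray(C[n],p))
    if len(rs)>1: print('  TRI',*tri(rs))
# red bar from wrist depth
for n in ['wrist','scene']:
    im,d=I[n]; h=cv2.cvtColor(im,cv2.COLOR_BGR2HSV)
    m=((h[...,0]<6)|(h[...,0]>174))&(h[...,1]>190)&(h[...,2]>90)&(d>0)
    v,u=np.nonzero(m)
    if len(u)<20: continue
    P=np.array([at(C[n],(a,b),d[b,a]) for a,b in zip(u,v)])
    P=P[(P[:,2]>235)&(P[:,2]<275)&(P[:,0]>480)&(P[:,1]>150)]
    if len(P)<20: continue
    top=P[P[:,2]>np.percentile(P[:,2],60)-4]
    (c,s,a)=cv2.minAreaRect(top[:,:2].astype(np.float32))
    print('bar',n,len(P),'z',np.percentile(P[:,2],[5,50,95]),c,s,a)
E
python3 b.py 1 bar_grip outlet green_mouth paddle pan pan_grip cork_mat feeder
```

```text
3.375 [557.5 180.3 419.9] [180.   -0.  179.7]
bar_grip wrist [426.4 256.6] 0.59 depthpt [584.  277.3 253.8]
outlet scene [305.4 279.8] 0.76 depthpt [575.8 309.4 154.5]
outlet wrist [407.1 232.7] 0.86 depthpt [573.  270.2 206.2]
  TRI [584.7 287.3 134.4] [np.float64(4.825587115985906), np.float64(4.825587115985709)]
green_mouth scene [298.5 279.1] 0.73 depthpt [595.6 320.  164.3]
paddle wrist [389.2 221.2] 0.51 depthpt [564.5 254.8 189. ]
pan scene [322.4 257.3] 0.73 depthpt [536.2 219.5 176.9]
pan wrist [211.6 199.3] 0.62 depthpt [566.2  17.2   3.5]
  TRI [566.8  15.5  -2.3] [np.float64(0.18509365695516627), np.float64(0.18509365695520527)]
pan_grip scene [337.3 224.5] 0.94 depthpt [ 537.1 -177.4   10.2]
pan_grip wrist [119.3 166.2] 0.71 depthpt [509.3 -58.7 119.1]
  TRI [517.7 -71.5  92.6] [np.float64(7.141467980988624), np.float64(7.141467980988403)]
cork_mat scene [341.6 210.9] 0.86 depthpt [ 533.3 -283.7    1.5]
cork_mat wrist [  5.1 172.1] 0.67 depthpt [ 521.4 -298.3    4.5]
  TRI [ 530.1 -321.   -24.4] [np.float64(7.081075378408443), np.float64(7.081075378408488)]
feeder scene [310.  311.4] 0.79 depthpt [539.9 430.  143.5]
feeder wrist [394.3 199.2] 0.78 depthpt [541.6 259.4 187.7]
  TRI [566.  297.    0.1] [np.float64(1.9791850833139162), np.float64(1.9791850833136995)]
bar wrist 770 z [251.6 254.1 255.5] (586.4356689453125, 279.5357971191406) (13.345661163330078, 82.97196960449219) 74.274169921875
bar scene 151 z [245.7 253.8 273.3] (743.55517578125, 430.5010070800781) (472.7921142578125, 82.49886322021484) 44.87716293334961
```

View pics/wrist1.png

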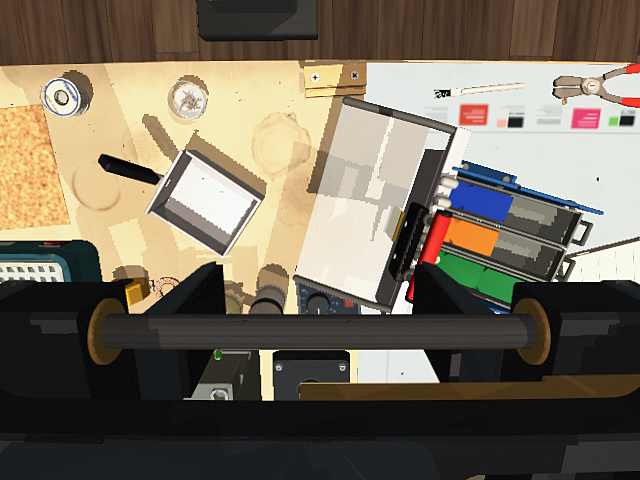

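Request:
arm_command(
  motion=[
    {"offset": [-0.014, 0.05, 0.025], "spin": 0},
    {"offset": [-0.014, 0.05, 0.025], "spin": 0},
    {"offset": [0, 0, 0.02], "spin": 0.135},
    {"offset": [0, 0, 0.02], "spin": 0.134},
    {"offset": [0, 0, 0], "spin": 0},
  ],
)

```text
time_s: 4.8
ee_pos: [585.3, 280.1, 328.2]
ee_rot: [-179.9, -0.2, 164.5]
force: [-0.0, 1.1, -0.0]
gripper_width: 91.2
gripper_force: 0.0
```

```bash
python3 b.py 2 bar_grip outlet green_mouth
```

```text
4.9 [586.1 280.2 330.7] [180.    0.  164.5]
bar_grip scene [301.2 250.4] 0.59 depthpt [593.  281.7 249.8]
bar_grip wrist [318.1 256.1] 0.64 depthpt [583.8 280.8 255.2]
  TRI [589.9 279.9 247.2] [np.float64(3.6506306344067636), np.float64(3.6506306344070105)]
outlet scene [300.  278.3] 0.83 depthpt [593.2 308.4 157.3]
green_mouth scene [294.7 278.7] 0.58 depthpt [606.6 324.9 168.8]
green_mouth wrist [401.2 255.2] 0.71 depthpt [624.7 343.5 176. ]
  TRI [610.9 342.1 188.9] [np.float64(8.83691235225003), np.float64(8.836912352249877)]
bar wrist 2396 z [251.8 254.2 255.4] (584.953857421875, 280.62744140625) (13.526104927062988, 79.20069885253906) 74.142822265625
bar scene 150 z [246.  253.1 272.4] (741.176513671875, 427.99932861328125) (468.8560791015625, 75.16291046142578) 43.83454895019531
```

View pics/wrist2.png

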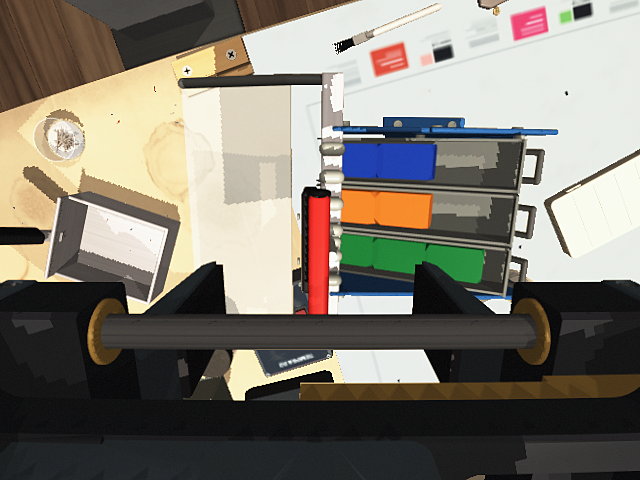

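Request:
arm_command(
  motion=[
    {"offset": [0, 0, 0.03], "spin": 0},
    {"offset": [0, 0, 0.03], "spin": 0},
    {"offset": [0, 0, 0.026], "spin": 0},
    {"offset": [0, 0, 0], "spin": 0},
  ],
)

```text
time_s: 5.7
ee_pos: [584.9, 279.7, 242.1]
ee_rot: [-179.8, -0.2, 164.4]
force: [-0.0, -0.2, -0.2]
gripper_width: 91.7
gripper_force: 0.0
```

Request:
arm_command(
  motion=[
    {"offset": [0, 0, 0], "spin": 0},
    {"offset": [0, 0, 0], "spin": 0},
    {"offset": [0, 0, 0], "spin": 0},
    {"offset": [0, 0, 0], "spin": 0},
    {"offset": [0, 0, 0], "spin": 0},
  ],
  jaw=0.008,
  newtons=30,
)

```text
time_s: 6.32
ee_pos: [585.9, 280.2, 244.1]
ee_rot: [180.0, 0.0, 164.4]
force: [0.6, -0.0, -0.3]
gripper_width: 44.0
gripper_force: 0.0
```

Request:
arm_command(
  motion=[
    {"offset": [0, 0, 0], "spin": 0},
    {"offset": [0, 0, 0], "spin": 0},
    {"offset": [0, 0, 0], "spin": 0},
    {"offset": [0, 0, 0], "spin": 0},
    {"offset": [0, 0, 0], "spin": 0},
  ],
)

```text
time_s: 6.95
ee_pos: [585.8, 279.7, 243.9]
ee_rot: [-180.0, -0.0, 164.4]
force: [-1.3, -2.0, -0.5]
gripper_width: 13.8
gripper_force: 30.0
```

Request:
arm_command(
  motion=[
    {"offset": [0, 0, -0.008], "spin": 0},
    {"offset": [0, 0, -0.008], "spin": 0},
    {"offset": [0, 0, 0], "spin": 0},
  ],
)

```text
time_s: 7.32
ee_pos: [585.6, 279.8, 259.7]
ee_rot: [-179.9, -0.1, 164.4]
force: [-0.1, -2.1, -7.6]
gripper_width: 13.5
gripper_force: 30.0
```

Request:
arm_command(
  motion=[
    {"offset": [-0.007, 0, 0], "spin": 0},
    {"offset": [-0.007, 0, 0], "spin": 0},
    {"offset": [-0.006, 0, 0], "spin": 0},
    {"offset": [0, 0, 0], "spin": 0},
    {"offset": [0, 0, 0], "spin": 0},
  ],
)

```text
time_s: 7.95
ee_pos: [605.4, 274.2, 259.8]
ee_rot: [-180.0, 0.0, 164.4]
force: [-0.5, -4.1, -8.8]
gripper_width: 13.6
gripper_force: 30.0
```

Request:
arm_command(
  motion=[
    {"offset": [0, 0, 0.008], "spin": 0},
    {"offset": [0, 0, 0.008], "spin": 0},
    {"offset": [0, 0, 0], "spin": 0},
    {"offset": [0, 0, 0], "spin": 0},
  ],
)

```text
time_s: 8.45
ee_pos: [605.2, 274.3, 244.6]
ee_rot: [-180.0, 0.1, 164.4]
force: [-0.8, -5.3, -5.9]
gripper_width: 13.5
gripper_force: 30.0
```

Request:
arm_command(
  motion=[
    {"offset": [0, 0, 0], "spin": 0},
    {"offset": [0, 0, 0], "spin": 0},
    {"offset": [0, 0, 0], "spin": 0},
    {"offset": [0, 0, 0], "spin": 0},
  ],
  jaw=0.06,
)

```text
time_s: 8.95
ee_pos: [605.3, 275.3, 244.5]
ee_rot: [179.9, 0.0, 164.5]
force: [-0.2, 0.5, 0.9]
gripper_width: 50.9
gripper_force: 0.0
```

Request:
arm_command(
  motion=[
    {"offset": [0, 0, -0.03], "spin": 0},
    {"offset": [0, 0, -0.04], "spin": 0},
    {"offset": [0, 0, -0.03], "spin": 0.17},
    {"offset": [0, 0, -0.03], "spin": 0.18},
    {"offset": [0, 0, -0.03], "spin": 0.18},
  ],
)

```text
time_s: 9.57
ee_pos: [605.1, 274.9, 405.2]
ee_rot: [180.0, -0.0, 133.7]
force: [0.5, 0.2, -0.0]
gripper_width: 59.8
gripper_force: 0.0
```

Request:
arm_command(
  motion=[
    {"offset": [0, 0, 0], "spin": 0.18},
    {"offset": [0, 0, 0], "spin": 0.18},
    {"offset": [0, 0, 0], "spin": 0.18},
    {"offset": [0, 0, 0], "spin": 0.18},
    {"offset": [0, 0, 0], "spin": 0.18},
  ],
)

```text
time_s: 10.2
ee_pos: [605.2, 275.0, 404.0]
ee_rot: [180.0, -0.0, 82.2]
force: [0.1, 0.4, -0.6]
gripper_width: 59.8
gripper_force: 0.0
```

Request:
arm_command(
  motion=[
    {"offset": [-0.05, 0, 0], "spin": 0.18},
    {"offset": [-0.05, 0, 0], "spin": 0.18},
    {"offset": [-0.04, 0, 0], "spin": 0.15},
    {"offset": [0, 0, 0], "spin": 0},
  ],
)

```text
time_s: 10.7
ee_pos: [563.5, 140.4, 405.3]
ee_rot: [179.9, -0.1, 53.1]
force: [0.3, 0.1, -0.3]
gripper_width: 60.0
gripper_force: 0.0
```

```bash
python3 b.py 3 bar_grip outlet green_mouth feeder pan pan_grip cork_mat
```

```text
10.8 [564.6 142.6 404.4] [180.   -0.1  53.3]
bar_grip scene [297.2 246.9] 0.69 depthpt [607.2 272.5 254.3]
bar_grip wrist [259.8  66.5] 0.68 depthpt [605.4 272.2 254.6]
  TRI [606.3 272.5 254.4] [np.float64(0.8788256955138606), np.float64(0.8788256955138982)]
outlet scene [298.  279.9] 0.56 depthpt [596.3 324.3 164.8]
outlet wrist [275.4  81.4] 0.73 depthpt [608.6 264.3 214.4]
  TRI [607.4 281.2 122.9] [np.float64(1.8345161372801209), np.float64(1.8345161372801717)]
green_mouth scene [294.4 278.6] 0.57 depthpt [608.3 321.5 165.8]
feeder scene [309.5 311.1] 0.9 depthpt [540.8 432.9 147.6]
pan scene [322.  256.3] 0.87 depthpt [538.4 214.  176.1]
pan wrist [371.2 254.1] 0.7 depthpt [574.   20.2   3.5]
  TRI [570.9  19.5   4.7] [np.float64(3.29335309788246), np.float64(3.2933530978823806)]
pan_grip scene [336.8 223.1] 0.75 depthpt [ 541.1 -193.3    4.7]
pan_grip wrist [374.6 346.3] 0.66 depthpt [590.4 156.9 487.3]
  TRI [518.7 -42.6 124.2] [np.float64(5.574396887896084), np.float64(5.57439688789614)]
cork_mat scene [342.1 212.6] 0.86 depthpt [ 529.3 -268.4    4.3]
bar wrist 1984 z [252.3 254.4 255.8] (606.078125, 274.42340087890625) (13.794379234313965, 82.83358764648438) 73.52674865722656
bar scene 154 z [244.9 253.3 272.4] (752.634521484375, 425.446044921875) (461.0586853027344, 77.02047729492188) 45.86238479614258
```

View pics/wrist3.png

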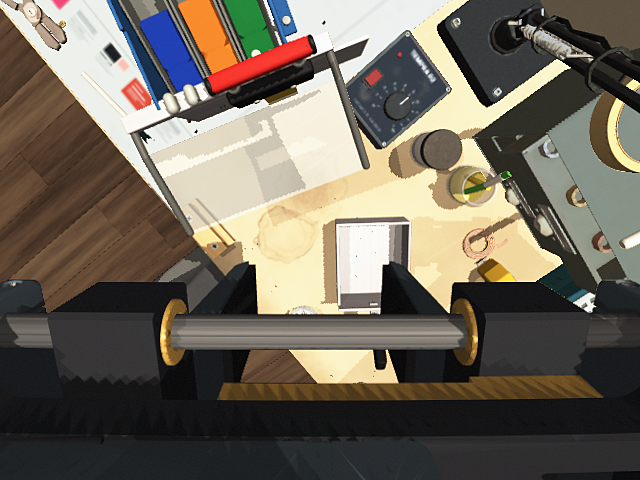

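Request:
arm_command(
  motion=[
    {"offset": [-0.049, 0.019, 0.025], "spin": 0},
    {"offset": [-0.05, 0.019, 0.025], "spin": 0},
    {"offset": [-0.05, 0.019, 0.025], "spin": 0},
    {"offset": [-0.049, 0.019, 0.025], "spin": 0},
    {"offset": [0, 0, 0], "spin": 0},
  ],
)

```text
time_s: 12.12
ee_pos: [504.9, -64.4, 302.3]
ee_rot: [-179.8, 0.1, 53.0]
force: [0.1, 0.4, 0.4]
gripper_width: 60.1
gripper_force: 0.0
```

```bash
cat > p.py <<'E'
from h import *
import sys
np.set_printoptions(precision=1,suppress=True)
s=env.state(); C=cam('wrist'); im,d=env.grab_frame('wrist'); cv2.imwrite(f'pics/wrist{sys.argv[1]}.png',im)
print(s['time_s'],s['ee_pos'],s['ee_rot'])
for t in ['pan_grip','pan','cork_mat']:
    for r in env.pinpoint('wrist',t)[:1]:
        u,v=[int(q) for q in r['location']]; print(t,r, at(C,r['location'],d[min(v,479),min(u,639)]))
m=C[0]; uv=np.stack(np.meshgrid(np.arange(640),np.arange(480)),-1).reshape(-1,1,2).astype(float)
K=np.array([[m['fx'],0,m['cx']],[0,m['fy'],m['cy']],[0,0,1.]])
p=cv2.undistortPoints(uv,K,np.array([m['k1'],0,0,0.]))[:,0]
P=(np.c_[p,np.ones(len(p))]*d.reshape(-1,1))@C[1].T+C[2]; P=P[d.ravel()>0]
c=np.array([567,18.]); a=np.radians(float(sys.argv[2]))
ex=np.array([np.cos(a),np.sin(a)]);ey=np.array([-ex[1],ex[0]])
Q=np.c_[(P[:,:2]-c)@ex,(P[:,:2]-c)@ey,P[:,2]]
rim=Q[(abs(Q[:,0])<85)&(abs(Q[:,1])<75)&(Q[:,2]>40)&(Q[:,2]<52)]
r=cv2.minAreaRect(((rim[:,:1]*ex+rim[:,1:2]*ey)+c).astype(np.float32)); print('rim',len(rim),r,np.percentile(rim[:,2],[5,50,95]))
h=Q[(Q[:,0]<-66)&(Q[:,0]>-140)&(abs(Q[:,1])<50)&(Q[:,2]>68)&(Q[:,2]<135)]
for z in [75,85,95,105,115,123]:
    k=h[abs(h[:,2]-z)<5]
    if len(k)>5: mm=np.array([k[:,0].mean(),k[:,1].mean()]); print(z,len(k),'panframe',mm,'y-range',np.percentile(k[:,1],[3,97]),'world',c+mm[0]*ex+mm[1]*ey)
print('ztop handle',h[:,2].max() if len(h) else None)
E
python3 p.py 4 53
```

```text
12.125 [504.9 -64.4 302.3] [-179.8    0.1   53. ]
pan_grip {'location': [323.4, 213.6], 'score': 0.96} [513.1 -58.5 119. ]
pan {'location': [320.4, 112.7], 'score': 0.84} [569.   20.2   4.8]
rim 1742 ((568.3109741210938, 17.926063537597656), (129.14572143554688, 105.76057434082031), 54.832725524902344) [41.6 48.3 49.9]
75 19 panframe [-67.3  -3.1] y-range [-10.4   3.2] world [529.  -37.6]
85 114 panframe [-70.8  -4.2] y-range [-10.8   2.1] world [527.7 -41.1]
95 117 panframe [-77.9  -4.1] y-range [-10.5   2. ] world [523.4 -46.7]
105 130 panframe [-84.7  -4.5] y-range [-11.3   2. ] world [519.6 -52.4]
115 177 panframe [-97.1  -4.6] y-range [-11.7   1.9] world [512.2 -62.3]
123 322 panframe [-105.9   -5.3] y-range [-11.8   1. ] world [507.5 -69.8]
ztop handle 131.56591739458355
```

View pics/wrist4.png

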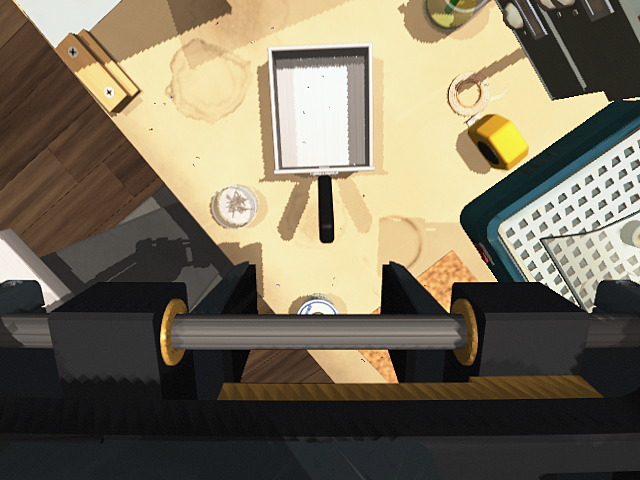

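Request:
arm_command(
  motion=[
    {"offset": [0.004, 0.0046, 0.045], "spin": -0.035},
    {"offset": [0, 0, 0.05], "spin": 0},
    {"offset": [0, 0, 0.05], "spin": 0},
    {"offset": [0, 0, 0.03], "spin": 0},
    {"offset": [0, 0, 0], "spin": 0},
  ],
)

```text
time_s: 12.95
ee_pos: [512.4, -59.9, 127.5]
ee_rot: [-179.8, 0.1, 55.4]
force: [0.4, -0.6, 0.3]
gripper_width: 60.2
gripper_force: 0.0
```

```bash
python3 p.py 5 55 | grep -v rim
```

```text
12.95 [512.4 -59.9 127.5] [-179.8    0.1   55.4]
pan {'location': [325.0, 108.0], 'score': 0.91} [569.8  17.3   4.5]
75 83 panframe [-67.3  -1. ] y-range [-8.3  5.3] world [529.2 -37.7]
85 422 panframe [-71.   -1.6] y-range [-8.1  5. ] world [527.6 -41.1]
95 468 panframe [-78.   -1.6] y-range [-8.2  4.9] world [523.5 -46.8]
105 537 panframe [-85.   -1.6] y-range [-8.4  5. ] world [519.6 -52.6]
115 945 panframe [-89.8  -1.1] y-range [-32.6  34.2] world [516.4 -56.2]
123 1109 panframe [-89.3  -0.4] y-range [-35.6  37. ] world [516.1 -55.4]
ztop handle 134.99026039983494
```

Request:
arm_command(
  motion=[
    {"offset": [-0.003, 0.001, 0.015], "spin": 0},
    {"offset": [0, 0, 0.015], "spin": 0},
    {"offset": [0, 0, 0], "spin": 0},
    {"offset": [0, 0, 0], "spin": 0},
  ],
)

```text
time_s: 13.65
ee_pos: [512.2, -64.4, 98.8]
ee_rot: [-180.0, -0.0, 55.3]
force: [0.6, 0.1, -0.2]
gripper_width: 59.7
gripper_force: 0.0
```

Request:
arm_command(
  motion=[
    {"offset": [0, 0, 0], "spin": 0},
    {"offset": [0, 0, 0], "spin": 0},
    {"offset": [0, 0, 0], "spin": 0},
    {"offset": [0, 0, 0], "spin": 0},
    {"offset": [0, 0, 0], "spin": 0},
  ],
  jaw=0.005,
  newtons=60,
)

```text
time_s: 14.28
ee_pos: [512.2, -64.3, 99.0]
ee_rot: [180.0, -0.0, 55.3]
force: [-2.1, 0.5, -0.1]
gripper_width: 13.8
gripper_force: 60.0
```

Request:
arm_command(
  motion=[
    {"offset": [0, 0, 0], "spin": 0},
    {"offset": [0, 0, 0], "spin": 0},
    {"offset": [0, 0, 0], "spin": 0},
  ],
)

```text
time_s: 14.65
ee_pos: [512.2, -64.3, 99.0]
ee_rot: [180.0, -0.0, 55.3]
force: [-0.1, -0.1, 0.9]
gripper_width: 13.4
gripper_force: 60.0
```

Request:
arm_command(
  motion=[
    {"offset": [0, 0, -0.012], "spin": 0},
    {"offset": [0, 0, -0.012], "spin": 0},
    {"offset": [0, 0, 0], "spin": 0},
  ],
)

```text
time_s: 15.02
ee_pos: [513.1, -64.5, 124.4]
ee_rot: [179.8, -0.1, 55.3]
force: [0.1, -0.0, -1.1]
gripper_width: 13.8
gripper_force: 60.0
```

```bash
python3 - <<'E'
from h import *
np.set_printoptions(precision=1,suppress=True)
s=env.state(); C=cam('wrist'); im,d=env.grab_frame('wrist'); cv2.imwrite('pics/wrist6.png',im)
m=C[0]; uv=np.stack(np.meshgrid(np.arange(640),np.arange(480)),-1).reshape(-1,1,2).astype(float)
K=np.array([[m['fx'],0,m['cx']],[0,m['fy'],m['cy']],[0,0,1.]])
p=cv2.undistortPoints(uv,K,np.array([m['k1'],0,0,0.]))[:,0]
T=np.array(m['hand_eye']); P=(np.c_[p,np.ones(len(p))]*d.reshape(-1,1))@T[:3,:3].T+T[:3,3]
P=P[d.ravel()>0]; z=s['ee_pos'][2]-P[:,2]
print(s['ee_pos'],s['ee_rot'],s['force'])
# tool frame: front wall rim ~ x 155-165, floor, side rims
f=(abs(P[:,1])<40)&(P[:,0]>50)&(P[:,0]<150); fl=f&(z<60)&(z>5)
for a in range(50,170,10):
    k=fl&(abs(P[:,0]-a)<5)
    if k.sum()>5: print(a,k.sum(),np.percentile(z[k],[5,50,95]))
for sg in [-1,1]:
  for a in range(40,165,20):
    k=(sg*P[:,1]>46)&(sg*P[:,1]<56)&(abs(P[:,0]-a)<6)&(z>55)&(z<110)
    if k.sum()>5: print('side',sg,a,k.sum(),np.percentile(z[k],[50,95]))
k=(abs(P[:,1])<45)&(P[:,0]>140)&(P[:,0]<175)&(z>62)&(z<110)
if k.any(): print('front rim z',np.percentile(z[k],[50,95]),'x',np.percentile(P[k][:,0],[2,50,98]))
k=(abs(P[:,0]-100)<50)&(z>62)&(z<110); print('y range',np.percentile(P[k][:,1],[1,99]))
E
```

```text
[513.1 -64.5 124.4] [179.8  -0.1  55.3] [ 0.1 -0.  -1.1]
50 877 [27.9 29.  30.1]
60 1911 [28.  29.1 30.1]
70 1955 [28.  29.1 30.3]
80 1976 [28.  29.1 30.3]
90 2007 [27.9 29.1 30.2]
100 2138 [27.9 29.1 30.3]
110 2162 [27.8 29.  30.2]
120 2226 [27.9 29.1 30.3]
130 2279 [27.8 29.  30.3]
140 2348 [27.8 29.1 30.3]
150 1187 [27.8 29.  30.2]
side -1 40 263 [76.9 90.6]
side -1 60 291 [73.  75.1]
side -1 80 316 [73.2 75.1]
side -1 100 336 [73.1 74.9]
side -1 120 361 [73.  75.1]
side -1 140 276 [72.8 74.8]
side 1 40 225 [74.8 90.5]
side 1 60 301 [73.1 74.9]
side 1 80 323 [73.  74.9]
side 1 100 322 [72.8 74.8]
side 1 120 364 [72.9 74.9]
side 1 140 279 [72.  74.8]
y range [-52.9  51.9]
```

View pics/wrist6.png

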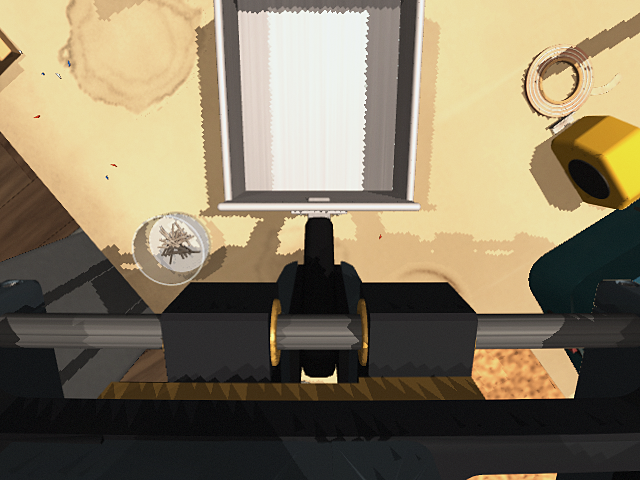

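```bash
python3 - <<'E'
from h import *
np.set_printoptions(precision=1,suppress=True)
m=env.camera_model('wrist');T=np.array(m['hand_eye'])
a=np.radians(74.2);ex=np.array([np.cos(a),np.sin(a)]);ey=np.array([-ex[1],ex[0]])
b=np.array([586.4,279.7])
def C(p,r):
    R=Ro.from_euler('xyz',r,degrees=True).as_matrix(); return m,R@T[:3,:3],R@T[:3,3]+np.array(p)
c2=C([586.1,280.2,330.7],[180,0,164.5]); c1=C([557.5,180.3,419.9],[180,0,179.7]); c3=C([564.6,142.6,404.4],[180,-.1,53.3])
def q(c,px,z): w=atz(c,px,z)[:2]-b; return np.array([w@ex,w@ey])
print('w2 front edge',q(c2,(182,85),165),q(c2,(181,82),171),'rear',q(c2,(290,90),190),q(c2,(290,300),190))
print('w1 front corners',q(c1,(343,99),165),q(c1,(297,276),165),'rear',q(c1,(425,128),190))
print('w3 front corners',q(c3,(190,236),165),q(c3,(365,168),165))
print('w2 back wall of lanes etc', q(c2,(333,130),247))
E
```

```text
w2 front edge [-110.9  118.1] [-109.4  119.5] rear [-22.1 111. ] [-24.3 -56.4]
w1 front corners [-111.3  120. ] [-108.1  -79.3] rear [-26.4 112.9]
w3 front corners [-110.3  123.4] [-109.7  -77.7]
w2 back wall of lanes etc [ 8.2 80.5]
```

```bash
python3 - <<'E'
from h import *
np.set_printoptions(precision=1,suppress=True)
m=env.camera_model('wrist');T=np.array(m['hand_eye'])
a=np.radians(74.1);ex=np.array([np.cos(a),np.sin(a)]);ey=np.array([-ex[1],ex[0]]);M=np.array([607.5,280.2])
R=Ro.from_euler('xyz',[180,-.1,53.3],degrees=True).as_matrix();c3=(m,R@T[:3,:3],R@T[:3,3]+np.array([564.6,142.6,404.4]))
for n,px,z in [('scrap',(440,150),75),('brush',(472,187),100),('block',(212,248),24),('spool',(300,311),40)]:
    w=atz(c3,px,z)[:2]; print(n,w,(w-M)@ex,(w-M)@ey)
c,s=np.cos(np.radians(55.3)),np.sin(np.radians(55.3))
d=M-221*ex-np.array([513.1,-64.5]); print(M-221*ex,'tool',d[0]*c+d[1]*s,d[0]*s-d[1]*c)
E
```

```text
scrap [725.6 104.4] -136.7410101755949 -161.7914452018699
brush [727.6  48.5] -189.94347415042697 -179.01923981270383
block [391.7 176.4] -158.95697173860873 179.07925392732895
spool [440.   23.7] -292.6056065190274 90.78866390784174
[547.   67.7] tool 127.92355146959792 -47.39953560736751
```

Request:
arm_command(
  motion=[
    {"offset": [0, 0, -0.03], "spin": 0},
    {"offset": [0.01, 0, -0.03], "spin": 0},
    {"offset": [0.039, -0.015, 0], "spin": 0},
    {"offset": [0.04, -0.016, 0], "spin": 0},
    {"offset": [0.039, -0.016, 0], "spin": 0},
  ],
)

```text
time_s: 15.7
ee_pos: [546.3, 68.7, 182.7]
ee_rot: [-180.0, 0.0, 55.3]
force: [0.4, -1.1, -1.2]
gripper_width: 13.5
gripper_force: 60.0
```

Request:
arm_command(
  motion=[
    {"offset": [0, 0, 0], "spin": -0.164},
    {"offset": [0, 0, 0.028], "spin": -0.164},
    {"offset": [0, 0, 0.028], "spin": 0},
    {"offset": [0, 0, 0], "spin": 0},
    {"offset": [0, 0, 0], "spin": 0},
  ],
)

```text
time_s: 16.32
ee_pos: [547.0, 67.7, 127.7]
ee_rot: [179.9, -0.0, 74.1]
force: [-0.4, 0.2, -1.6]
gripper_width: 13.7
gripper_force: 60.0
```

Request:
arm_command(
  motion=[
    {"offset": [0.015, 0, 0], "spin": 0},
    {"offset": [0.015, 0, 0], "spin": 0},
    {"offset": [0.012, 0, 0], "spin": 0},
    {"offset": [0, 0, 0], "spin": 0},
  ],
)

```text
time_s: 16.82
ee_pos: [558.3, 109.2, 127.0]
ee_rot: [180.0, -0.0, 74.2]
force: [-0.0, -0.0, -2.6]
gripper_width: 13.7
gripper_force: 60.0
```

Request:
arm_command(
  motion=[
    {"offset": [0.005, 0, 0], "spin": 0},
    {"offset": [0.005, 0, 0], "spin": 0},
    {"offset": [0.005, 0, 0], "spin": 0},
  ],
)

```text
time_s: 17.2
ee_pos: [562.0, 122.3, 126.8]
ee_rot: [-180.0, 0.0, 74.1]
force: [0.0, -1.1, -2.4]
gripper_width: 13.7
gripper_force: 60.0
```

Request:
arm_command(
  motion=[
    {"offset": [0.007, 0, 0], "spin": 0},
    {"offset": [0.007, 0, 0], "spin": 0},
    {"offset": [0, 0, 0], "spin": 0},
  ],
)

```text
time_s: 17.58
ee_pos: [565.6, 136.2, 126.5]
ee_rot: [-179.9, 0.0, 74.1]
force: [-0.5, -1.6, -3.3]
gripper_width: 13.6
gripper_force: 60.0
```

Request:
arm_command(
  motion=[
    {"offset": [0.006, 0, 0], "spin": 0},
    {"offset": [0.007, 0, 0], "spin": 0},
    {"offset": [0, 0, 0], "spin": 0},
    {"offset": [0, 0, 0], "spin": 0},
    {"offset": [0, 0, 0], "spin": 0},
  ],
)

```text
time_s: 18.2
ee_pos: [569.2, 148.1, 126.7]
ee_rot: [-180.0, 0.0, 74.1]
force: [-1.2, -2.8, -6.7]
gripper_width: 13.7
gripper_force: 60.0
```

Request:
arm_command(
  motion=[
    {"offset": [0, 0, 0], "spin": 0},
    {"offset": [0, 0, 0], "spin": 0},
    {"offset": [0, 0, 0], "spin": 0},
    {"offset": [0, 0, 0], "spin": 0},
    {"offset": [0, 0, 0], "spin": 0},
  ],
)

```text
time_s: 18.82
ee_pos: [569.5, 148.3, 126.9]
ee_rot: [180.0, 0.0, 74.1]
force: [-1.3, -3.1, -7.4]
gripper_width: 13.9
gripper_force: 60.0
```

Request:
arm_command(
  motion=[
    {"offset": [0, 0, 0], "spin": 0},
    {"offset": [0, 0, 0], "spin": 0},
    {"offset": [0, 0, 0], "spin": 0},
    {"offset": [0, 0, 0], "spin": 0},
    {"offset": [0, 0, 0], "spin": 0},
  ],
)

```text
time_s: 19.45
ee_pos: [569.5, 148.4, 127.0]
ee_rot: [180.0, -0.0, 74.1]
force: [-0.3, -3.7, -7.7]
gripper_width: 14.1
gripper_force: 60.0
```

```bash
python3 - <<'E'
from h import *
ims=[]
for n in ['wrist','scene','side']:
    im,d=env.grab_frame(n); ims.append(im); print(n,[(np.round(r['location']),round(r['score'],2)) for r in env.pinpoint(n,'green_1')])
s=env.state();print(s['time_s'],s['ee_pos'],s['force'])
z=np.zeros((600,800,3),np.uint8)
z[:360,:480]=cv2.resize(ims[0],(480,360)); z[:300,480:800]=cv2.resize(ims[1][195:345,230:390],(320,300),interpolation=2)
z[365:600,:470]=cv2.resize(ims[2][210:327,230:465],(470,235),interpolation=2)
cv2.imwrite('pics/d.png',z)
E
```

```text
wrist []
scene []
side [(array([271., 284.]), 0.56), (array([300., 278.]), 0.43), (array([290., 280.]), 0.41)]
19.75 [569.49272243 148.4174957  126.94627185] [-1.2292894  -3.37386448 -6.95127463]
```

View pics/d.png

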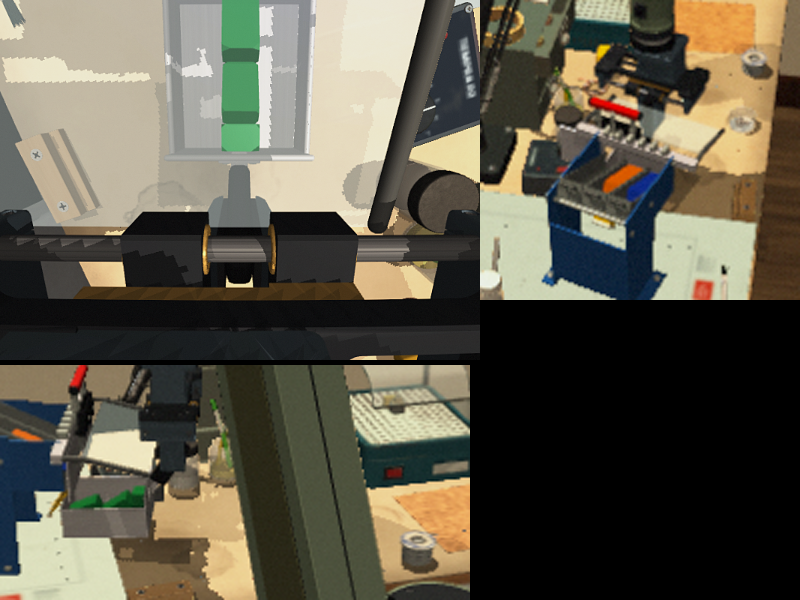

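Request:
arm_command(
  motion=[
    {"offset": [-0.004, 0, 0], "spin": 0},
    {"offset": [-0.004, 0, 0], "spin": 0},
    {"offset": [-0.004, 0, 0], "spin": 0},
    {"offset": [-0.004, 0, 0], "spin": 0},
    {"offset": [-0.004, 0, 0], "spin": 0},
  ],
)

```text
time_s: 20.38
ee_pos: [564.3, 129.2, 127.3]
ee_rot: [180.0, -0.1, 74.1]
force: [-0.9, -0.2, -2.6]
gripper_width: 13.9
gripper_force: 60.0
```

Request:
arm_command(
  motion=[
    {"offset": [-0.004, 0, 0], "spin": 0},
    {"offset": [-0.004, 0, 0], "spin": 0},
    {"offset": [-0.004, 0, 0], "spin": 0},
    {"offset": [-0.004, 0, 0], "spin": 0},
    {"offset": [-0.004, 0, 0], "spin": 0},
  ],
)

```text
time_s: 21.0
ee_pos: [558.5, 109.8, 127.0]
ee_rot: [180.0, -0.0, 74.1]
force: [-0.1, -0.6, -2.8]
gripper_width: 13.8
gripper_force: 60.0
```

Request:
arm_command(
  motion=[
    {"offset": [-0.008, 0, 0], "spin": 0},
    {"offset": [-0.012, 0, 0], "spin": 0},
    {"offset": [-0.016, 0, 0], "spin": 0},
    {"offset": [-0.02, 0, 0], "spin": 0},
    {"offset": [-0.02, 0, 0], "spin": 0},
  ],
)

```text
time_s: 21.62
ee_pos: [537.1, 35.3, 127.0]
ee_rot: [-180.0, 0.0, 74.1]
force: [-0.8, 0.0, -2.9]
gripper_width: 13.6
gripper_force: 60.0
```

Request:
arm_command(
  motion=[
    {"offset": [-0.025, 0, 0], "spin": 0},
    {"offset": [-0.025, 0, 0], "spin": 0},
    {"offset": [-0.02, 0, 0], "spin": 0},
    {"offset": [-0.01, 0, 0], "spin": 0},
    {"offset": [0, 0, 0], "spin": 0},
  ],
)

```text
time_s: 22.25
ee_pos: [515.6, -40.6, 127.0]
ee_rot: [180.0, -0.0, 74.0]
force: [0.3, 0.4, -2.8]
gripper_width: 13.8
gripper_force: 60.0
```

```bash
python3 - <<'E'
from h import *
np.set_printoptions(precision=1,suppress=True)
s=env.state();C=cam('wrist');im,d=env.grab_frame('wrist'); cv2.imwrite('pics/e.png',im)
print(s['time_s'],s['ee_pos'],s['force'],[(np.round(r['location']),round(r['score'],2)) for r in env.pinpoint('wrist','green_1')])
sc,sd=env.grab_frame('scene'); si,_=env.grab_frame('side')
# cork mat by colour + depth z~4, scene
c=cam('scene');r=env.boxes_of('scene','cork_mat');print(r[:1]); l,t,R,b=[int(q) for q in r[0]['bbox']]
h=cv2.cvtColor(sc,cv2.COLOR_BGR2HSV)[t-2:b+3,l-2:R+3]; dd=sd[t-2:b+3,l-2:R+3]
print(h[h.shape[0]//2,h.shape[1]//2],h[h.shape[0]//2,0])
m=(h[...,1]>135)&(h[...,0]<20)&(h[...,2]>110); v,u=np.nonzero(m)
P=np.array([atz(c,(a+l-2,b_+t-2),4) for a,b_ in zip(u,v)])
print(len(P),P.mean(0),cv2.minAreaRect(P[:,:2].astype(np.float32)))
z=np.zeros((600,800,3),np.uint8)
z[:360,:480]=cv2.resize(im,(480,360)); z[:300,480:800]=cv2.resize(sc[175:325,250:410],(320,300),interpolation=2)
z[365:600,:470]=cv2.resize(si[210:327,290:525],(470,235),interpolation=2)
cv2.imwrite('pics/e2.png',z)
E
```

```text
22.25 [515.6 -40.6 127. ] [ 0.3  0.4 -2.8] [(array([320., 126.]), 0.8), (array([322., 186.]), 0.63), (array([319.,  39.]), 0.59)]
[{'bbox': [321.1, 206.8, 368.6, 223.4], 'score': 0.89}]
[ 14 158 102] [ 18 119 210]
312 [ 512.  -257.2    4. ] ((516.5634155273438, -266.27679443359375), (191.5488739013672, 132.11981201171875), 9.820810317993164)
```

View pics/e2.png

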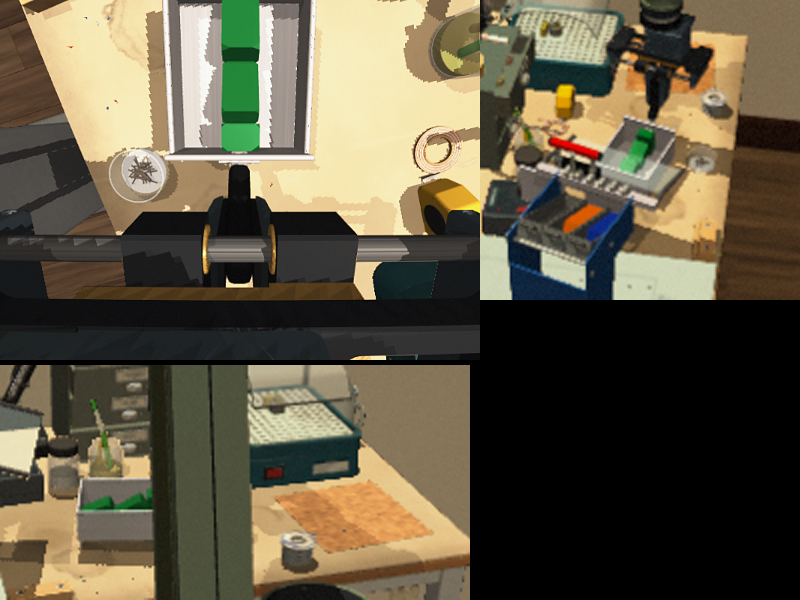

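```bash
python3 - <<'E'
from h import *
np.set_printoptions(precision=1,suppress=True)
si,_=env.grab_frame('side'); sc=cv2.imread('pics/scene0.png')
for n,im,(l,t,R,b) in [('side',si,(420,265,515,310)),('scene',sc,(318,175,375,225))]:
    c=cam(n);h=cv2.cvtColor(im,cv2.COLOR_BGR2HSV)[t:b,l:R].astype(int)
    m=((h[...,1]>125)&(h[...,0]<16)&(h[...,2]>130)).astype(np.uint8)
    m=cv2.morphologyEx(m,cv2.MORPH_CLOSE,np.ones((3,3))); m=cv2.morphologyEx(m,cv2.MORPH_OPEN,np.ones((3,3)))
    k,lab,st,_=cv2.connectedComponentsWithStats(m); i=1+st[1:,4].argmax(); v,u=np.nonzero(lab==i)
    P=np.array([atz(c,(x+l,y+t),4) for x,y in zip(u,v)])
    print(n,st[i],P.mean(0),cv2.minAreaRect(P[:,:2].astype(np.float32)))
E
```

```text
side [   9    4   74   34 1508] [ 517.6 -300.9    4. ] ((521.7169189453125, -305.2879943847656), (180.98805236816406, 176.73130798339844), 4.322983264923096)
scene [  6  21  43  26 937] [ 520.7 -303.6    4. ] ((521.1329345703125, -304.65740966796875), (174.89266967773438, 173.83815002441406), 4.816774368286133)
```

Request:
arm_command(
  motion=[
    {"offset": [0, 0, -0.02], "spin": 0},
    {"offset": [0, 0, -0.03], "spin": 0},
    {"offset": [0, 0, -0.03], "spin": 0},
    {"offset": [0, 0, -0.03], "spin": 0},
    {"offset": [0, 0, -0.01], "spin": 0},
  ],
)

```text
time_s: 23.18
ee_pos: [516.6, -39.8, 248.6]
ee_rot: [179.8, -0.0, 74.1]
force: [0.7, 0.5, -3.6]
gripper_width: 13.9
gripper_force: 60.0
```

Request:
arm_command(
  motion=[
    {"offset": [-0.015, 0.0045, 0], "spin": 0},
    {"offset": [-0.03, 0.009, 0], "spin": 0},
    {"offset": [-0.04, 0.012, 0], "spin": 0},
    {"offset": [-0.045, 0.0136, 0], "spin": 0},
    {"offset": [-0.045, 0.0136, 0], "spin": 0},
  ],
)

```text
time_s: 23.8
ee_pos: [517.4, -224.9, 244.9]
ee_rot: [-179.8, -0.0, 74.1]
force: [0.2, -0.4, -3.1]
gripper_width: 14.0
gripper_force: 60.0
```

Request:
arm_command(
  motion=[
    {"offset": [-0.045, 0.0136, 0], "spin": 0},
    {"offset": [-0.045, 0.0136, 0], "spin": 0},
    {"offset": [-0.04, 0.012, 0], "spin": 0},
    {"offset": [-0.028, 0.0085, 0], "spin": 0},
    {"offset": [-0.015, 0.0046, 0], "spin": 0},
  ],
)

```text
time_s: 24.42
ee_pos: [520.0, -405.5, 244.5]
ee_rot: [-179.8, -0.1, 74.0]
force: [0.2, 1.0, -3.1]
gripper_width: 14.0
gripper_force: 60.0
```

Request:
arm_command(
  motion=[
    {"offset": [0, 0, 0.01], "spin": -0.06},
    {"offset": [0, 0, 0.025], "spin": -0.08},
    {"offset": [0, 0, 0.03], "spin": -0.08},
    {"offset": [0, 0, 0.025], "spin": -0.057},
    {"offset": [0, 0, 0.015], "spin": 0},
  ],
)

```text
time_s: 25.05
ee_pos: [520.3, -402.7, 139.6]
ee_rot: [-179.8, -0.1, 89.9]
force: [0.5, -0.4, -2.3]
gripper_width: 13.4
gripper_force: 60.0
```

Request:
arm_command(
  motion=[
    {"offset": [0, 0, 0], "spin": 0},
    {"offset": [0, 0, 0], "spin": 0},
  ],
)

```text
time_s: 25.3
ee_pos: [521.8, -403.9, 142.9]
ee_rot: [179.9, 0.1, 89.9]
force: [0.4, 0.2, -3.2]
gripper_width: 13.4
gripper_force: 60.0
```

Request:
arm_command(
  motion=[
    {"offset": [0, 0, 0.01], "spin": 0},
    {"offset": [0, 0, 0.013], "spin": 0},
    {"offset": [0, 0, 0.009], "spin": 0},
    {"offset": [0, 0, 0.003], "spin": 0},
    {"offset": [0, 0, 0], "spin": 0},
  ],
)

```text
time_s: 25.92
ee_pos: [520.9, -403.7, 107.6]
ee_rot: [-180.0, -0.0, 89.9]
force: [-1.3, -1.3, 1.4]
gripper_width: 13.8
gripper_force: 60.0
```

Request:
arm_command(
  motion=[
    {"offset": [0, 0, 0.0015], "spin": 0},
    {"offset": [0, 0, 0.0015], "spin": 0},
    {"offset": [0, 0, 0.0012], "spin": 0},
    {"offset": [0, 0, 0], "spin": 0},
  ],
)

```text
time_s: 26.42
ee_pos: [521.3, -405.5, 104.7]
ee_rot: [179.9, 0.2, 90.0]
force: [-2.1, -4.5, 8.1]
gripper_width: 13.8
gripper_force: 60.0
```

Request:
arm_command(
  motion=[
    {"offset": [0, 0, 0.001], "spin": 0},
    {"offset": [0, 0, 0], "spin": 0},
  ],
  newtons=20,
)

```text
time_s: 26.68
ee_pos: [521.7, -404.8, 103.1]
ee_rot: [179.9, 0.2, 90.0]
force: [-1.1, -2.7, 6.6]
gripper_width: 14.3
gripper_force: 20.0
```

Request:
arm_command(
  motion=[
    {"offset": [0, 0, 0], "spin": 0},
    {"offset": [0, 0, 0], "spin": 0},
  ],
  newtons=5,
)

```text
time_s: 26.92
ee_pos: [521.7, -404.8, 103.0]
ee_rot: [179.9, 0.2, 89.9]
force: [-2.6, -3.1, 6.1]
gripper_width: 13.9
gripper_force: 5.0
```

Request:
arm_command(
  motion=[
    {"offset": [0, 0, 0], "spin": 0},
    {"offset": [0, 0, 0], "spin": 0},
    {"offset": [0, 0, 0], "spin": 0},
    {"offset": [0, 0, 0], "spin": 0},
  ],
  jaw=0.05,
)

```text
time_s: 27.42
ee_pos: [521.2, -403.3, 101.4]
ee_rot: [-180.0, -0.0, 89.9]
force: [0.1, -0.6, 0.7]
gripper_width: 49.7
gripper_force: 0.0
```

Request:
arm_command(
  motion=[
    {"offset": [0, 0, -0.02], "spin": 0},
    {"offset": [0, 0, -0.04], "spin": 0},
    {"offset": [0, 0, -0.05], "spin": 0},
    {"offset": [0, 0, -0.05], "spin": 0},
    {"offset": [0, 0, -0.03], "spin": 0},
  ],
)

```text
time_s: 28.05
ee_pos: [521.6, -403.8, 294.9]
ee_rot: [179.8, 0.1, 89.9]
force: [0.1, -0.5, -0.1]
gripper_width: 49.7
gripper_force: 0.0
```

```bash
python3 - <<'E'
from h import *
np.set_printoptions(precision=1,suppress=True)
s=env.state();C=cam('wrist');im,d=env.grab_frame('wrist')
print(s['time_s'],s['ee_pos'],s['force'])
for t in ['pan','green_1','cork_mat']: print(t,[(at(C,r['location'],d[int(r['location'][1]),int(r['location'][0])]),round(r['score'],2)) for r in env.pinpoint('wrist',t)])
sc,_=env.grab_frame('scene')
z=np.zeros((480,800,3),np.uint8); z[:360,:480]=cv2.resize(im,(480,360)); z[:300,480:]=cv2.resize(sc[175:325,250:410],(320,300),interpolation=2)
cv2.imwrite('pics/f.png',z)
E
```

```text
28.05 [ 521.6 -403.8  294.9] [ 0.1 -0.5 -0.1]
pan [(array([ 522.6, -304.6,   26.8]), 0.74)]
green_1 [(array([ 523. , -353.7,   53.6]), 0.88), (array([ 522.4, -275.9,   27.2]), 0.72), (array([ 520.5, -320.1,   28.4]), 0.57)]
cork_mat []
```

View pics/f.png

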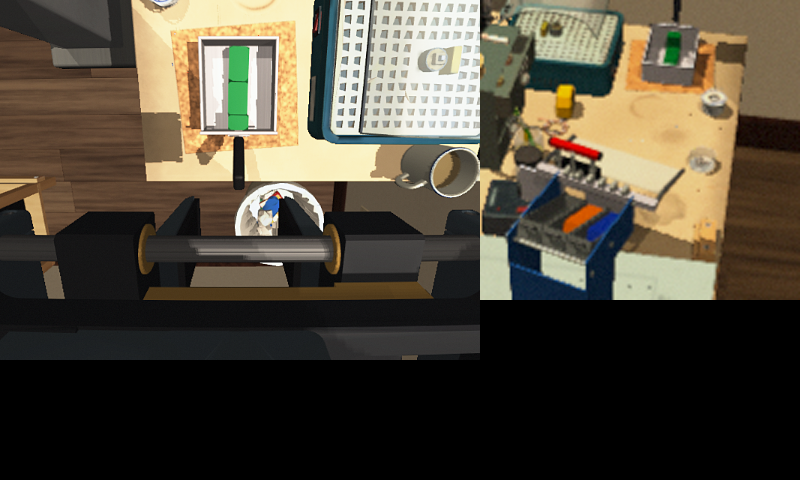

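The pan stands in the middle of the mat, at about (522.6, -304.6), with three green chunks in it, and the other lanes still hold their colours.

```bash
python3 -c "
from workcell import env
print(env.job_done())"
```

```text
the job is handed in; nothing more can be done
None
```

The job is handed in at about 28 s: the last pictures show all three green chunks in the pan, the pan let go in the middle of the cork mat, and amber and blue still in their lanes.

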